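# Pin the dish cradle's cover shut

### The job

Slide the blue cover of the dish cradle shut, then take the red-headed locking pin out of its stand and thread it gently down through the hasp's upper plate, the cover's slot and the lower bush until its collar sits fully home on the hasp; let go of it there. Feel for the holes rather than forcing the pin, and leave the spirit burner and the timer where they are.

Things in the scene. Friction and masses are not known exactly. Their poses are not given: they have to be found in the camera images.
- cradle: Fixed aluminium base plate, 130 (x) by 270 (y) by 8 mm, with a stack of three petri dishes, a blue sliding cover (64 mm wide in x, top 63 mm above the bench) between two white rails (72 mm high, x = +-39 mm) and, at its -y end, a C-shaped steel hasp open to +y. Origin: centre of its underside, on the bench; z up, y the way the cover slides.
- lock_point (a point): Nominal hole (14.5 mm) of the hasp's sprung upper plate (64 x by 36 y by 8 mm), on its top face, 85 mm above the bench, x = 0, y = -100 mm in the cradle; cradle's axes. The true hole lies up to 12 mm either way along the cradle's x (not in y): the hasp is clamped firm in slots, no pose tells where; feel for it. Pressed, the plate yields 1 mm per 3 N beyond 2 N, 4 mm at most.
- bush_point (a point): Nominal hole of the brass bush, the lowest of the three: 8 mm thick, nylon-faced, hole 14.5 mm; point on its top face, 33 mm above the bench, fixed to the cradle below lock_point. The true bush goes with the hasp and floats in it: up to 2.5 mm off the upper hole along x (3.5 at most); it slides aside under about 3 N when the pin's point enters it.
- cover (a joint): Travel of the blue cover in m along the cradle's +y: 0 = shut (its slot is under the hasp's hole), positive = open; starts 0.045 to 0.075 open. End stop 2 mm past shut, at -0.002. Slides with about 2 N of friction and stays where it is left; from 3 mm off or less, the pin's point draws it into line.
- cover_slot (a point): Centre of the slot in the cover's end, on the cover's top face, 63 mm above the bench; moves with the cover. The slot is 43 mm (x) by 14.5 mm (y), through 8 mm, so it suits every place of the hasp. Shut, it lies 22 mm below lock_point.
- cover_handle (a point): On the black upright tab that stands on the cover and moves with it: 40 mm (x) by 14 mm (y), from 63 to 101 mm above the bench; the point is on its middle, 87 mm above the bench. Axes as the cradle's. Pinch it across y from above.
- pin: Loose locking pin, 65 to 105 g, at first upright in its stand. Origin: centre of its lower end face; z up its axis. Tapered point, 6 mm wide at the end, 12 mm from 8 mm up; 12 mm steel shaft to 72 mm; collar 23 mm wide, 72 to 76 mm; red square grip 16 x 16 mm, 76 to 120 mm, flats facing its x and y. Home: collar on the hasp's upper plate, origin 72 mm below its top (13 mm above the bench).
- pin_stand: Fixed white block 44 by 44 mm, 80 mm high, on a dark round foot of 90 mm diameter, with a 14.5 mm hole in its top in which the pin stands, collar on the top face (pin's origin 8 mm above the bench). Draw the pin straight up, at least 75 mm, to free it. Origin: centre of its underside.
- burner: Bystander: glass spirit burner, 67 mm wide, 72 mm high, loose; origin at the centre of its underside. Leave alone.
- bench_timer: Bystander: white timer lying face up, 66 by 66 by 18 mm, loose; origin at the centre of its underside. Leave alone.

How it is judged:
On the way, in this order (a step that is already met when the one before it is completed fails the run):
1. the cover is shut (within 5 mm) while the pin is not yet in the hasp (value of joint cover below 0.005 m and horizontal distance between pin and lock_point above 0.05 m), for 0.2 s.
2. with the cover shut, the pin's point is through the upper plate and in the cover's slot (more than 26 mm below the top of the hasp) (value of joint cover below 0.005 m and x of pin in the frame of lock_point between -0.016 and 0.016 m and y of pin in the frame of lock_point between -0.006 and 0.006 m and z of pin in the frame of lock_point below -0.026 m), for 0.05 s.
At the end, for the whole second after the job is handed in: The cover is shut (within 5 mm) and the pin stands through all three holes with its collar within 3 mm of the hasp's upper plate (within 16 mm in x and 6 mm in y of lock_point, leaning less than 5 degrees), released and at rest (value of joint cover below 0.005 m and x of pin in the frame of lock_point between -0.016 and 0.016 m and y of pin in the frame of lock_point between -0.006 and 0.006 m and z of pin in the frame of lock_point below -0.069 m and angle between pin's own z axis and vertical below 0.09 rad and linear speed of pin below 0.02 m/s and contact force between pin and the fingers below 0.1 N); the robot touches nothing.
It fails at once if the pin is forced: more than 25 N between it and the cradle with its hasp, bush and cover (contact force between pin and cradle above 25 N).
It fails at once if the spirit burner is moved by more than 20 mm (distance of burner from where it was at the start of the episode above 0.02 m).
It fails at once if the timer is moved by more than 20 mm (distance of bench_timer from where it was at the start of the episode above 0.02 m).
It also fails if it takes over 72 s, if anything falls off the work surface, if the arm or the gripper's body presses on something with over 40 N, if the wrist force passes 120 N, or if a joint passes its speed limit or range.

### The arm

A 6-joint arm with a two-finger parallel gripper is mounted at the origin on a cart in front of the work surface, level with it; the furniture and walls round the work are solid. World frame = base frame: x ahead of the robot, y to its left, z up, the work surface at z = 0. Lengths are in m, angles in rad, forces in N, time in s.
With the tool pointing down it reaches from about 0.25 to 0.775 m from the base axis. Payload 4 kg.
Tool frame: the origin (TCP) lies on the centre line of the jaws, within the pads' length; the fingertips stand 14 mm ahead of it and the grasp point (between the pads) lies 5 mm behind it (robot.tcp_to_tips is the distance from the TCP to the fingertips, in m); z points along the fingers, y is the line along which they close (so a half turn about z gives the same grasp; the last joint's range is limited). The gripper opens to 94 mm and grips with 3 to 60 N. Pads are 16 mm wide; open, the fingers measure 119 mm over their backs; the gripper's body (75 mm by 177 mm) begins 78 mm behind the grasp point.
Start: joints at [1.171, 0.087, 1.371, -0, 1.684, -0.103], TCP at [0.161, 0.526, 0.22] pointing down, gripper open.
Joint ranges: [-3.1, 3.1], [-0.76, 2.03], [0.27, 2.55], [-1.08, 4.22], [0.17, 2.65], [-2.57, 2.57]. Speed limits (rad/s): [2.79, 2.79, 3.14, 3.14, 3.14, 3.14].

### API

Orientations are given as [roll, pitch, yaw] about the fixed x, y, z axes, in that order (R = Rz(yaw) Ry(pitch) Rx(roll)).
In Python, from bench import robot gives the robot as it stands.
- The arm moves only by the tool carry_out, never from a script. Its argument "increments" is a list of rows, each a list of 3 entries, a list of its own where there are three numbers: the closure in counts, from 0 (fully open) to 255 (shut), then the shift along the tool's x, y, z in mm, then the turn about the tool's z in degrees. In form: [[fingers, [dx, dy, dz], twist], ...]. A call has 1 to 8 rows; each row shifts and turns the commanded pose from where the row before left it, along the tool's axes as they then stand; what a row does not reach is not made up. A row lasts 1/10 s, in which the tool goes at most 50 mm and 8.59 degrees, less where a joint would pass 70% of its speed; a pose out of reach is approached as far as the arm can. A call with a gripper value outside its range is refused whole. The fingers move at their own pace and stop on an object; the grip force is fixed at half the most. Time passes only in rows, so rows that do not move let the fingers close. It gives the time, the measured TCP pose, the force, the opening and the grip force at its end, in the units of the state.
- robot.get_obs(): the state, without advancing time (a new reading comes with each control period).
- robot.snapshot(name): name is "scene" or "top"; returns the picture (420x560x3 uint8, blue, green, red); there is no depth.
- robot.get_calibration(name): a dict with "vfov" (degrees; the focal length in pixels is half the picture's height over the tangent of half this angle, whatever the lens; pixels are square), "cx", "cy" (the principal point, pixels), "T" (4x4, takes a point from camera to world coordinates). Camera axes: x right, y down, z forward; pixel columns grow to the right and rows downward; lengths in m; the calibration is good to about 2 mm. A picture is of the moment at which its call begins. get_calibration takes no time and is no camera call.
- robot.close_job(): hands the job in; it is judged then, once.
The state is a dict: "time": time; "joint_positions": joint angles; "qvel": joint speeds; "joint_torque": joint torques, N m; "tool_pos": TCP position; "ee_rot": TCP orientation; "wrist_force": force on the tool from outside, world axes, zero at the start; "wrist_torque": the same for the moment, N m; "width": finger opening in m; "finger_force": force on a finger pad.
Only numpy, scipy, OpenCV 4.12 (cv2) and the standard library are available. Lean on these libraries where they do the work, as an engineer would, in place of code of your own. Each camera call takes 0.05 s, during which the arm holds its last target. There are 200 camera calls.

## Working session

There is one attempt and no reset: what is moved stays moved. The work goes in short steps, Python scripts to look and compute and a tool call to move; the robot and the scene stay as the last step left them, time stands still between calls to the robot, and variables do not carry over. Pictures are saved under pics/ and viewed, at most 10 in all, crops included, and the job is handed in when it is done.

Besides the shell and the picture viewer there is one more tool, called after ">>>" as name([rows], argument=value, ...), one row to a line, values as JSON. carry_out: Moves the arm, as the interface text tells. Its arguments: {"type":"object","properties":{"increments":{"type":"array","items":{"type":"array"}}},"required":["increments"]}

```bash
mkdir -p pics; python3 - <<'E'
from bench import robot
import cv2,numpy as np
print(robot.get_obs())
for n in("scene","top"):
    im=robot.snapshot(n); cv2.imwrite(f"pics/{n}0.png",im)
    c=robot.get_calibration(n); print(n,c)
E
```

```text
{'time': 0.0, 'joint_positions': array([ 1.17088325e+00,  8.79603479e-02,  1.37225231e+00,  1.81800535e-05,
        1.68361593e+00, -1.03077737e-01]), 'qvel': array([-0.00077191,  0.00091723, -0.00072356,  0.00207492, -0.00084217,
       -0.00021736]), 'joint_torque': array([ 1.46331699e-04, -3.40193510e+01, -3.02423251e+01,  7.15460884e-02,
        3.31818277e-02, -2.05760716e-04]), 'tool_pos': array([0.16065359, 0.52546407, 0.21830223]), 'ee_rot': array([-3.13937045e+00, -2.48039798e-04,  2.84475907e+00]), 'wrist_force': array([-0.56495617,  0.88590075,  1.02050096]), 'wrist_torque': array([ 0.01768231,  0.01393473, -0.00783297]), 'finger_force': 0.0, 'width': 0.09381564403270108}
scene {'vfov': 55.81311482554887, 'cx': 273.3157811225936, 'cy': 210.15577424591237, 'T': array([[-0.91490085, -0.26764375,  0.30219738,  0.25117656],
       [-0.40334444,  0.63654297, -0.65736315,  0.70043789],
       [-0.01642248, -0.72331174, -0.69032632,  0.86380702],
       [ 0.        ,  0.        ,  0.        ,  1.        ]])}
top {'vfov': 50.76461899022388, 'cx': 273.0091948839277, 'cy': 205.85529916964126, 'T': array([[ 0.02569716, -0.99113577,  0.13034395,  0.42492997],
       [-0.99962858, -0.02666036, -0.00564982, -0.03773638],
       [ 0.00907475, -0.13015035, -0.99145274,  1.13181392],
       [ 0.        ,  0.        ,  0.        ,  1.        ]])}
```

View pics/top0.png

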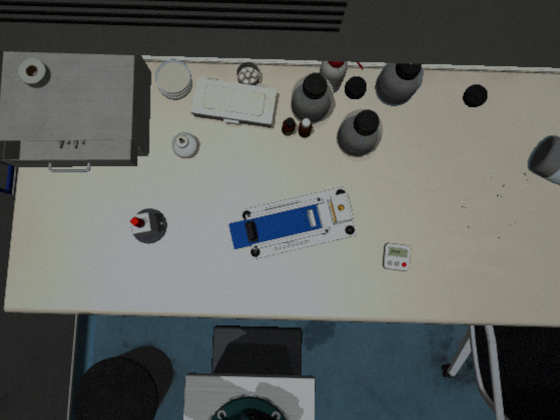

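View pics/scene0.png

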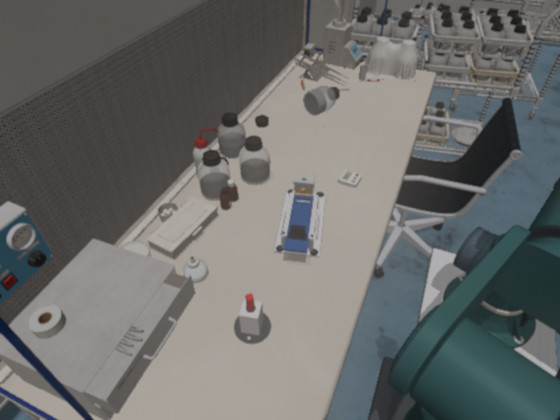

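```bash
python3 - <<'E'
import cv2,numpy as np
t=cv2.imread("pics/top0.png");s=cv2.imread("pics/scene0.png")
a=cv2.resize(t[180:270,220:365],None,fx=5,fy=5,interpolation=cv2.INTER_CUBIC)
cv2.imwrite("pics/c1.png",a)
b=cv2.resize(s[170:350,215:335],None,fx=3.3,fy=3.3,interpolation=cv2.INTER_CUBIC)
c=cv2.resize(t[195:255,115:180],None,fx=6,fy=6,interpolation=cv2.INTER_CUBIC)
o=np.zeros((600,800,3),np.uint8);o[:b.shape[0],:b.shape[1]]=b;o[:c.shape[0],400:400+c.shape[1]]=c
cv2.imwrite("pics/c2.png",o)
E
```

```text
(no output)
```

View pics/c1.png

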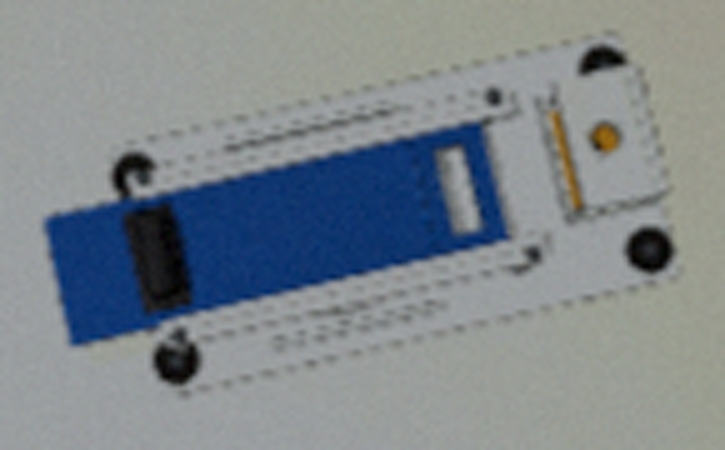

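View pics/c2.png

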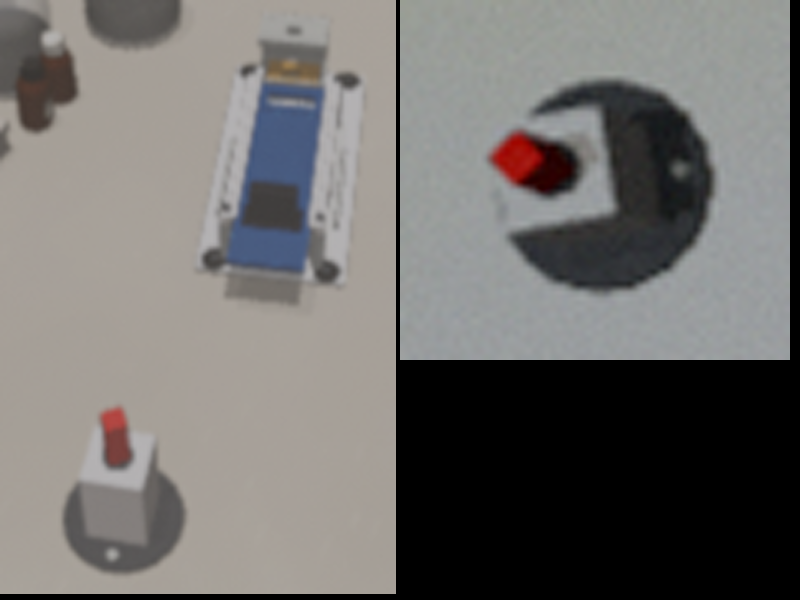

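```bash
cat > h.py <<'E'
import cv2,numpy as np
from bench import robot
def ray(n,p):
    c=robot.get_calibration(n);f=210/np.tan(np.radians(c["vfov"]/2));T=c["T"]
    p=np.atleast_2d(np.asarray(p,float))
    d=np.c_[(p-[c["cx"],c["cy"]])/f,np.ones(len(p))]@T[:3,:3].T
    return T[:3,3],d
def plane(n,p,z):
    o,d=ray(n,p); return (o+d*((z-o[2])/d[:,2:]))[:,:2]
def hsv(im,lo,hi): return cv2.inRange(cv2.cvtColor(im,cv2.COLOR_BGR2HSV),lo,hi)
def blob(m,box):  # centroid and pixels inside box x0,y0,x1,y1, largest part
    x0,y0,x1,y1=box;k=np.zeros_like(m);k[y0:y1,x0:x1]=m[y0:y1,x0:x1]
    n,l,s,c=cv2.connectedComponentsWithStats(k);i=1+np.argmax(s[1:,4])
    return c[i],np.argwhere(l==i)[:,::-1].astype(float),s[i]
E
python3 - <<'E'
from h import *
t=cv2.imread("pics/top0.png");s=cv2.imread("pics/scene0.png")
def rect(n,px,z):
    w=plane(n,px,z); r=cv2.minAreaRect((w*1000).astype(np.float32)); print(n,"rect",r); return r
for n,im,bx in(("top",t,(220,180,365,270)),("scene",s,(270,180,335,265))):
    c,px,st=blob(hsv(im,(100,120,30),(130,255,255)),bx);print(n,"blue",c,st);r=rect(n,px,.063)
    # slot: hole in blue's hull
    c,px,st=blob(hsv(im,(8,110,60),(28,255,255)),bx);print("orange",c,st,plane(n,[c],.085),plane(n,[c],.033))
m=hsv(t,(8,110,60),(28,255,255));n,l,st,c=cv2.connectedComponentsWithStats(m[180:270,220:365])
for i in range(1,n): print("orange part",c[i]+[220,180],st[i],plane("top",[c[i]+[220,180]],.085),plane("top",[c[i]+[220,180]],.033))
# handle top: dark inside
for n,im,bx in(("top",t,(243,218,262,245)),("scene",s,(284,222,310,243))):
    g=cv2.inRange(im,(0,0,0),(55,45,45));c,px,stt=blob(g,bx);print(n,"handle",c,stt);rect(n,px,.101)
# white slot
c,px,stt=blob(hsv(t,(0,0,110),(180,90,255)),(306,206,318,230));print("slot",c,stt,plane("top",[c],.063));rect("top",px,.063)
# pin red
for n,im,bx in(("top",t,(120,205,165,240)),("scene",s,(235,285,270,320))):
    c,px,stt=blob(hsv(im,(0,150,150),(8,255,255)),bx);print(n,"red",c,stt,plane(n,[c],.128));rect(n,px,.128)
    c,px,stt=blob(cv2.bitwise_or(hsv(im,(0,150,30),(8,255,255)),hsv(im,(172,150,30),(180,255,255))),bx);print(n,"allred",c,stt)
c,px,stt=blob(cv2.inRange(t,(0,0,0),(75,75,75)),(125,200,175,250));
cc,rr=cv2.minEnclosingCircle(px.astype(np.float32));print("foot",cc,rr,plane("top",[cc],.006))
E
```

```text
top blue [274.28970976 225.93034301] [ 229  205   92   44 1895]
top rect ((517.4306640625, -49.57081604003906), (64.05393981933594, 216.0726776123047), 14.664422988891602)
orange [332.82142857 211.82142857] [330 203   6  19  28] [[ 0.55204502 -0.18662933]] [[ 0.5583594  -0.19402552]]Traceback (most recent call last):
  File "<stdin>", line 6, in <module>
  File "h.py", line 13, in blob
    n,l,s,c=cv2.connectedComponentsWithStats(k);i=1+np.argmax(s[1:,4])
                                                    ~~~~~~~~~^^^^^^^^^
    return _wrapfunc(a, 'argmax', axis=axis, out=out, **kwds)
    return bound(*args, **kwds)
ValueError: attempt to get argmax of an empty sequence
```

```bash
python3 - <<'E'
from h import *
t=cv2.imread("pics/top0.png");s=cv2.imread("pics/scene0.png")
def rect(n,px,z):
    w=plane(n,px,z); r=cv2.minAreaRect((w*1000).astype(np.float32)); print(n,"rect",r); return r
def tr(f):
    try:f()
    except Exception as e:print("ERR",e)
m=hsv(t,(8,110,60),(28,255,255));n,l,st,c=cv2.connectedComponentsWithStats(m[180:270,220:365])
for i in range(1,n): print("orange part",c[i]+[220,180],st[i],plane("top",[c[i]+[220,180]],.085),plane("top",[c[i]+[220,180]],.033))
def a():
    c,px,st=blob(hsv(s,(100,80,30),(130,255,255)),(270,180,335,265));print("scene blue",c,st);rect("scene",px,.063)
tr(a)
def b(n,im,bx):
    g=cv2.inRange(im,(0,0,0),(60,50,50));c,px,stt=blob(g,bx);print(n,"handle",c,stt);rect(n,px,.101)
tr(lambda:b("top",t,(243,218,262,245)));tr(lambda:b("scene",s,(284,222,310,243)))
def d():
    c,px,stt=blob(hsv(t,(0,0,110),(180,110,255)),(306,206,318,230));print("slot",c,stt,plane("top",[c],.063));rect("top",px,.063)
tr(d)
def e(n,im,bx):
    c,px,stt=blob(hsv(im,(0,150,150),(8,255,255)),bx);print(n,"red",c,stt,plane(n,[c],.128));rect(n,px,.128)
tr(lambda:e("top",t,(120,205,165,240)));tr(lambda:e("scene",s,(235,285,270,320)))
def f():
    c,px,stt=blob(cv2.inRange(t,(0,0,0),(85,85,85)),(125,200,175,250))
    cc,rr=cv2.minEnclosingCircle(px.astype(np.float32));print("foot",cc,rr,plane("top",[cc],.006))
tr(f)
E
```

```text
orange part [332.82142857 211.82142857] [110  23   6  19  28] [[ 0.55204502 -0.18662933]] [[ 0.5583594  -0.19402552]]
orange part [340.84210526 207.15789474] [119  25   5   5  19] [[ 0.56377163 -0.20570878]] [[ 0.57066853 -0.21405273]]
scene blue [300.80681818 213.20265152] [288 196  25  39 528]
scene rect ((521.837890625, -75.38070678710938), (54.862327575683594, 161.41448974609375), 14.514513969421387)
top handle [251.27722772 231.12376238] [245 221  13  21 202]
top rect ((499.7181701660156, 5.073215484619141), (47.48639678955078, 23.906700134277344), 14.877589225769043)
ERR attempt to get argmax of an empty sequence
slot [311.65116279 218.12790698] [308 210   8  17  86] [[ 0.53791568 -0.13841964]]
top rect ((538.1871337890625, -137.7464599609375), (40.690914154052734, 13.61162281036377), 14.800371170043945)
top red [133.7        220.96666667] [131 218   7   7  30] [[0.51379524 0.27189154]]
top rect ((513.7144165039062, 272.339599609375), (11.530967712402344, 11.027345657348633), 47.483680725097656)
scene red [248.96153846 297.30769231] [247 295   5   6  26] [[0.51101611 0.27309257]]
scene rect ((510.7969665527344, 273.37738037109375), (8.775253295898438, 12.887200355529785), 26.124195098876953)
foot (148.5677947998047, 225.40960693359375) 17.789630889892578 [[0.51426429 0.27106082]]
```

The top view shows the cover 72 mm open, slot at px (311.6, 218), hasp hole at (340.8, 207), handle at (251, 231) and pin head at (134, 221). The pin and its foot agree at (0.514, 0.271), and the cover measures 64 mm wide. I'm moving to the handle.

>>> carry_out([
  [0, [-30, -25, 0], 0],
  [0, [-30, -25, 0], 0],
  [0, [-30, -25, 0], 0],
  [0, [-30, -25, 0], 0],
  [0, [-30, -25, 0], 0],
  [0, [-30, -25, 0], 0],
  [0, [-30, -25, 0], 0],
  [0, [-30, -25, 0], 0],
])

```text
time: 0.9
tool_pos: [0.3322, 0.263, 0.2191]
ee_rot: [-3.141, -0.0, 2.845]
wrist_force: [1.6, -0.1, 0.5]
width: 0.094
finger_force: 0.0
```

>>> carry_out([
  [0, [-30, -25, 0], 0],
  [0, [-30, -25, 0], 0],
  [0, [-30, -25, 0], 0],
  [0, [-30, -25, 0], 0],
  [0, [-30, -25, 0], 0],
  [0, [-30, -25, 0], 0],
  [0, [-30, -25, 0], 0],
  [0, [-24, -21, 0], 0],
])

```text
time: 1.7
tool_pos: [0.4989, 0.0067, 0.2188]
ee_rot: [-3.141, -0.001, 2.844]
wrist_force: [0.6, 0.2, 0.3]
width: 0.094
finger_force: 0.0
```

>>> carry_out([
  [0, [0, 0, 17], -8],
  [0, [0, 0, 17], -8],
  [0, [0, 0, 17], -8],
  [0, [0, 0, 17], -7.7],
  [0, [0, 0, 0], 0],
  [0, [0, 0, 0], 0],
])

```text
time: 2.3
tool_pos: [0.498, 0.0087, 0.1512]
ee_rot: [3.141, -0.001, -2.888]
wrist_force: [-0.0, 1.2, 0.8]
width: 0.0942
finger_force: 0.0
```

```bash
cat >> h.py <<'E'
def go(xyz,yawdeg=None):  # shift in tool axes, mm, and twist, from the measured pose
    o=robot.get_obs();y=o["ee_rot"][2];d=(np.asarray(xyz)-o["tool_pos"])*1000
    print("t",round(o["time"],2),"pos",o["tool_pos"].round(4),"yaw",np.degrees(y).round(1),"F",o["wrist_force"].round(1),"w",round(o["width"],4))
    print("shift",np.round([d[0]*np.cos(y)+d[1]*np.sin(y),d[0]*np.sin(y)-d[1]*np.cos(y),-d[2]],1),"twist",None if yawdeg is None else (np.degrees(y)-yawdeg+180)%360-180)
E
python3 -c "
from h import *
go([.4988,.0084,.085],194.7)
cv2.imwrite('pics/top1.png',robot.snapshot('top'))"
```

```text
t 2.3 pos [0.498  0.0087 0.1512] yaw -165.5 F [-0.   1.2  0.8] w 0.0942
shift [-0.7 -0.5 66.2] twist -0.16481158672741003
```

>>> carry_out([
  [0, [0, 0, 20], 0],
  [0, [0, 0, 20], 0],
  [0, [0, 0, 20], 0],
  [0, [0, 0, 5], 0],
  [255, [0, 0, 0], 0],
  [255, [0, 0, 0], 0],
  [255, [0, 0, 0], 0],
  [255, [0, 0, 0], 0],
])

```text
time: 3.15
tool_pos: [0.4991, 0.0086, 0.0877]
ee_rot: [-3.141, 0.002, -2.885]
wrist_force: [-0.4, 0.3, 0.7]
width: 0.0655
finger_force: 0.0
```

>>> carry_out([
  [255, [0, 0, 0], 0],
  [255, [0, 0, 0], 0],
])

```text
time: 3.35
tool_pos: [0.4985, 0.0087, 0.0868]
ee_rot: [-3.142, 0.001, -2.885]
wrist_force: [-0.7, 0.5, 0.5]
width: 0.0498
finger_force: 0.0
```

>>> carry_out([
  [255, [0, 0, 0], 0],
  [255, [0, 0, 0], 0],
  [255, [0, 0, 0], 0],
  [255, [0, 0, 0], 0],
  [255, [0, 0, 0], 0],
  [255, [0, 0, 0], 0],
])

```text
time: 3.95
tool_pos: [0.4984, 0.0082, 0.0864]
ee_rot: [-3.141, -0.0, -2.885]
wrist_force: [0.8, -2.5, -0.8]
width: 0.014
finger_force: 30.0
```

>>> carry_out([
  [255, [0, -10, 0], 0],
  [255, [0, -12, 0], 0],
  [255, [0, -12, 0], 0],
  [255, [0, -12, 0], 0],
  [255, [0, -12, 0], 0],
  [255, [0, -6, 0], 0],
  [255, [0, 0, 0], 0],
])

```text
time: 4.65
tool_pos: [0.515, -0.0552, 0.0864]
ee_rot: [-3.14, 0.0, -2.887]
wrist_force: [-0.1, -1.7, -0.7]
width: 0.0138
finger_force: 30.0
```

>>> carry_out([
  [255, [0, -2, 0], 0],
  [255, [0, -2, 0], 0],
  [255, [0, 0, 0], 0],
])

```text
time: 4.95
tool_pos: [0.5155, -0.057, 0.0864]
ee_rot: [-3.142, -0.0, -2.885]
wrist_force: [-1.3, 0.6, -0.7]
width: 0.0136
finger_force: 30.0
```

>>> carry_out([
  [255, [0, -2, 0], 0],
  [255, [0, 0, 0], 0],
])

```text
time: 5.15
tool_pos: [0.516, -0.0589, 0.0864]
ee_rot: [3.141, -0.0, -2.885]
wrist_force: [-0.4, 0.5, -0.8]
width: 0.0135
finger_force: 30.0
```

>>> carry_out([
  [255, [0, -1, 0], 0],
  [255, [0, -1, 0], 0],
  [255, [0, 0, 0], 0],
])

```text
time: 5.45
tool_pos: [0.5165, -0.061, 0.0864]
ee_rot: [3.141, -0.0, -2.885]
wrist_force: [-0.5, 0.9, 0.6]
width: 0.0142
finger_force: 30.0
```

>>> carry_out([
  [255, [0, -1, 0], 0],
  [255, [0, 0, 0], 0],
])

```text
time: 5.65
tool_pos: [0.5168, -0.0621, 0.0864]
ee_rot: [3.142, -0.0, -2.885]
wrist_force: [-0.3, 2.3, 0.1]
width: 0.0139
finger_force: 30.0
```

>>> carry_out([
  [255, [0, -1, 0], 0],
  [255, [0, 0, 0], 0],
])

```text
time: 5.85
tool_pos: [0.5171, -0.0631, 0.0864]
ee_rot: [-3.142, -0.0, -2.885]
wrist_force: [-0.5, 1.7, 0.3]
width: 0.0139
finger_force: 30.0
```

>>> carry_out([
  [255, [0, -1, 0], 0],
  [255, [0, 0, 0], 0],
])

```text
time: 6.05
tool_pos: [0.5174, -0.064, 0.0864]
ee_rot: [-3.142, -0.0, -2.885]
wrist_force: [-0.3, 1.8, -0.1]
width: 0.0138
finger_force: 30.0
```

>>> carry_out([
  [255, [0, -1, 0], 0],
  [255, [0, 0, 0], 0],
])

```text
time: 6.25
tool_pos: [0.5176, -0.065, 0.0864]
ee_rot: [3.142, -0.0, -2.885]
wrist_force: [-0.8, 1.7, 0.2]
width: 0.0139
finger_force: 30.0
```

```bash
python3 -c "
from h import *
go([.515,.272,.2],139)
im=robot.snapshot('top');cv2.imwrite('pics/top2.png',im)
cv2.imwrite('pics/c3.png',cv2.resize(np.hstack([im[180:270,260:365],cv2.imread('pics/top1.png')[180:270,310:365]]),None,fx=5,fy=5,interpolation=cv2.INTER_CUBIC))"
```

```text
t 6.25 pos [ 0.5176 -0.065   0.0864] yaw -165.3 F [-0.8  1.7  0.2] w 0.0139
shift [ -83.   326.6 -113.6] twist 55.68898525944189
```

View pics/c3.png

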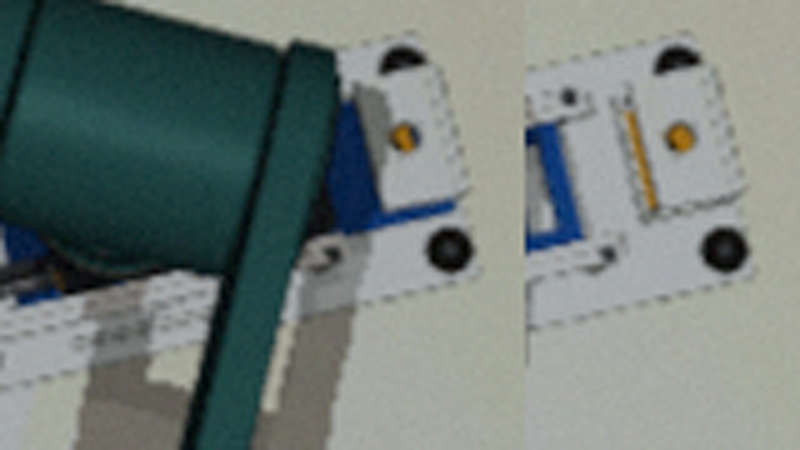

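The hole is visible at crop (403, 138). Brass is partly visible through it, so the slot is nearly under it. I'm still feeling for the end stop.

>>> carry_out([
  [255, [0, -1, 0], 0],
  [255, [0, 0, 0], 0],
])

```text
time: 6.5
tool_pos: [0.5178, -0.0659, 0.0864]
ee_rot: [-3.142, -0.0, -2.885]
wrist_force: [-1.1, 0.7, -0.7]
width: 0.0137
finger_force: 30.0
```

>>> carry_out([
  [255, [0, -1, 0], 0],
  [255, [0, 0, 0], 0],
])

```text
time: 6.7
tool_pos: [0.5179, -0.066, 0.0864]
ee_rot: [3.14, -0.0, -2.885]
wrist_force: [-1.8, 3.5, 0.1]
width: 0.014
finger_force: 30.0
```

>>> carry_out([
  [255, [0, -1, 0], 0],
  [255, [0, 0, 0], 0],
])

```text
time: 6.9
tool_pos: [0.5179, -0.066, 0.0864]
ee_rot: [3.138, -0.0, -2.885]
wrist_force: [-3.9, 7.3, 1.6]
width: 0.0139
finger_force: 30.0
```

>>> carry_out([
  [255, [0, 2, 0], 0],
  [255, [0, 2, 0], 0],
  [255, [0, 0, 0], 0],
  [255, [0, 0, 0], 0],
])

```text
time: 7.3
tool_pos: [0.5175, -0.0647, 0.0864]
ee_rot: [-3.14, 0.0, -2.885]
wrist_force: [0.5, -2.1, -2.4]
width: 0.0137
finger_force: 30.0
```

>>> carry_out([
  [0, [0, 0, 0], 0],
  [0, [0, 0, 0], 0],
  [0, [0, 0, 0], 0],
  [0, [0, 0, 0], 0],
  [0, [0, 0, -20], 0],
  [0, [0, 0, -40], 0],
  [0, [0, 0, -40], 0],
  [0, [0, 0, -14], 0],
])

```text
time: 8.1
tool_pos: [0.5193, -0.0642, 0.2056]
ee_rot: [-3.138, 0.008, -2.885]
wrist_force: [0.4, -0.5, 0.7]
width: 0.0742
finger_force: 0.0
```

```bash
python3 -c "
from h import *
go([.5145,.272,.2],139)
im=robot.snapshot('top');cv2.imwrite('pics/top3.png',im)"
```

```text
t 8.1 pos [ 0.5193 -0.0642  0.2056] yaw -165.3 F [ 0.4 -0.5  0.7] w 0.0742
shift [-80.7 326.5   5.6] twist 55.70675579271614
```

>>> carry_out([
  [0, [-10, 41, 0], 0],
  [0, [-10, 41, 0], 0],
  [0, [-10, 41, 0], 0],
  [0, [-10, 41, 0], 0],
  [0, [-10, 41, 0], 0],
  [0, [-10, 41, 0], 0],
  [0, [-10, 41, 0], 0],
  [0, [-10, 40, 0], 0],
])

```text
time: 8.95
tool_pos: [0.5107, 0.2743, 0.1981]
ee_rot: [-3.141, -0.003, -2.885]
wrist_force: [0.1, -0.2, -0.1]
width: 0.0942
finger_force: 0.0
```

>>> carry_out([
  [0, [0, 0, 0], 8],
  [0, [0, 0, 0], 8],
  [0, [0, 0, 0], 8],
  [0, [0, 0, 0], 8],
  [0, [0, 0, 0], 8],
  [0, [0, 0, 0], 8],
  [0, [0, 0, 0], 7.7],
  [0, [0, 0, 0], 0],
])

```text
time: 9.75
tool_pos: [0.511, 0.2725, 0.1982]
ee_rot: [-3.139, -0.002, 2.426]
wrist_force: [0.2, -0.0, 0.2]
width: 0.094
finger_force: 0.0
```

```bash
python3 - <<'E'
from h import *
go([.5145,.272,.109],139)
t=cv2.imread("pics/top3.png")
m=hsv(t,(8,110,60),(28,255,255));n,l,st,c=cv2.connectedComponentsWithStats(m[180:270,220:365])
for i in range(1,n): print("orange",c[i]+[220,180],st[i],plane("top",[c[i]+[220,180]],.085))
im=robot.snapshot('top');cv2.imwrite('pics/top4.png',im)
# hasp upper plate hole outline: non-white pixels in the plate
g=cv2.cvtColor(cv2.resize(im[198:216,332:350],None,fx=1,fy=1),cv2.COLOR_BGR2GRAY);print(g)
E
```

```text
t 9.75 pos [0.511  0.2725 0.1982] yaw 139.0 F [ 0.2 -0.   0.2] w 0.094
shift [-2.9  1.9 89.2] twist 0.016626866146964403
orange [340.13333333 206.93333333] [118  25   5   5  15] [[ 0.56426686 -0.20401128]]
orange [264.33333333 225.66666667] [44 45  2  2  3] [[ 0.51463652 -0.02435431]]
orange [261.5 226. ] [41 46  2  1  2] [[ 0.51366663 -0.01766285]]
[[173 170 171 170 168 170 172 173 170 172 170 171 171 171 169 169 140 141]
 [172 171 174 171 172 171 172 171 173 170 172 171 167 169 163 168 153 149]
 [163 172 171 173 172 173 172 170 172 173 172 174 172 167 150 152 163 161]
 [149 173 173 173 170 174 169 169 174 171 171 170 171 170 163 163 172 162]
 [136 172 173 173 173 172 172 171 169 175 171 171 173 173 168 171 172 150]
 [131 169 172 169 173 172 172 172 171 167 175 173 171 172 170 164 167 155]
 [110 163 174 170 173 172 166 144 117 118 143 155 163 169 173 153 154 166]
 [ 91 147 173 172 172 169 142  96  92  83  76 122 159 174 172 164 164 169]
 [ 66 138 169 172 164 147 108  90 112  86  42  86 147 173 172 171 170 173]
 [ 48 128 173 173 168 139  86  89 119  92  42  67 131 172 173 172 163 168]
 [ 55 111 163 171 171 155  91  65 105 107  75  77 140 172 170 173 158 157]
 [ 51  90 150 174 174 163 123  47  83 117 101 116 159 175 173 172 169 168]
 [ 48  67 136 173 175 173 162 136 122 128 144 158 172 169 171 172 175 171]
 [ 46  47 129 172 174 171 173 157 148 158 167 175 175 171 172 172 172 161]
 [ 53  50 100 156 175 172 175 164 166 173 172 171 174 174 170 174 171 161]
 [ 56  52  79 146 174 172 168 172 173 173 172 172 171 174 171 174 171 171]
 [ 48  48  61 138 171 171 172 173 172 170 171 174 170 172 171 171 171 173]
 [ 51  40  48 126 170 173 174 172 173 173 172 172 173 175 172 171 173 176]]
```

>>> carry_out([
  [100, [-2.6, 1.3, 15], 0],
  [100, [0, 0, 20], 0],
  [100, [0, 0, 20], 0],
  [100, [0, 0, 20], 0],
  [100, [0, 0, 14], 0],
  [100, [0, 0, 0], 0],
  [100, [0, 0, 0], 0],
])

```text
time: 10.5
tool_pos: [0.5145, 0.2719, 0.1111]
ee_rot: [-3.141, -0.0, 2.426]
wrist_force: [-0.9, 0.4, 1.2]
width: 0.0571
finger_force: 0.0
```

```bash
python3 - <<'E'
from h import *
go([.5138,.2718,.109],139)
im=robot.snapshot('scene');t=robot.snapshot('top')
o=np.hstack([cv2.resize(im[270:350,210:290],(400,400),interpolation=cv2.INTER_CUBIC),cv2.resize(t[190:250,105:165],(400,400),interpolation=cv2.INTER_CUBIC)])
cv2.imwrite("pics/c4.png",o)
for f in("top4","top3"):
    g=cv2.cvtColor(cv2.imread(f"pics/{f}.png"),cv2.COLOR_BGR2GRAY)[202:213,335:347]; w=np.clip(165.-g,0,60)
    if f=="top3":w=np.clip(165.-g,0,60)
    y,x=np.mgrid[202:213,335:347]; c=[(w*x).sum()/w.sum(),(w*y).sum()/w.sum()];print(f,c,plane("top",[c],.085))
E
```

```text
t 10.5 pos [0.5145 0.2719 0.1111] yaw 139.0 F [-0.9  0.4  1.2] w 0.0571
shift [ 0.5 -0.6  2.1] twist 0.025547335391820525
top4 [np.float64(340.5693092257765), np.float64(207.0853036624942)] [[ 0.5639289  -0.20505565]]
top3 [np.float64(340.05924470026673), np.float64(206.7962936964762)] [[ 0.56459214 -0.2038322 ]]
```

View pics/c4.png

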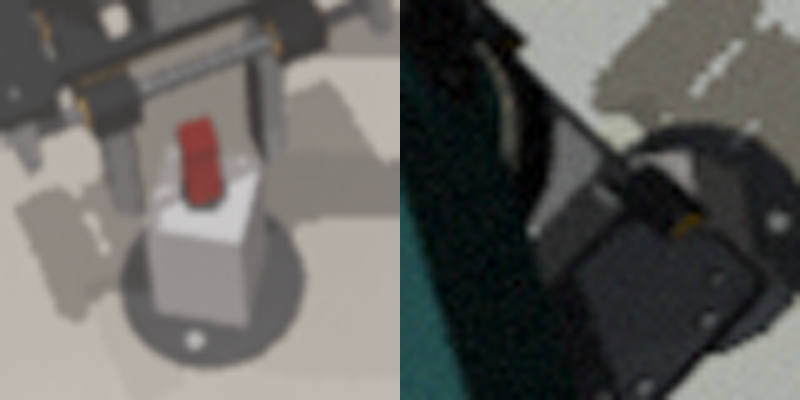

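The red pin head (left crop, about (200, 160)) is centred between the fingers and its flats face the pads. I'm closing on it.

>>> carry_out([
  [255, [0, 0, 2], 0],
  [255, [0, 0, 0], 0],
  [255, [0, 0, 0], 0],
  [255, [0, 0, 0], 0],
  [255, [0, 0, 0], 0],
  [255, [0, 0, 0], 0],
  [255, [0, 0, 0], 0],
  [255, [0, 0, 0], 0],
])

```text
time: 11.4
tool_pos: [0.5143, 0.2716, 0.1094]
ee_rot: [-3.141, -0.0, 2.426]
wrist_force: [-1.6, -1.4, 0.1]
width: 0.0159
finger_force: 30.0
```

>>> carry_out([
  [255, [0, 0, -8], 0],
  [255, [0, 0, -16], 0],
  [255, [0, 0, -20], 0],
  [255, [0, 0, -20], 0],
  [255, [0, 0, -20], 0],
  [255, [0, 0, -14], 0],
  [255, [0, 0, 0], 0],
])

```text
time: 12.1
tool_pos: [0.5159, 0.2727, 0.2107]
ee_rot: [3.136, 0.002, 2.426]
wrist_force: [0.2, 0.6, 0.4]
width: 0.0159
finger_force: 30.0
```

```bash
python3 - <<'E'
from h import *
go([.5639,-.2051,.2],194.7)
u=np.array([.967,.254]);v=np.array([-.254,.967]);print("hole vs cover centre line u:",(np.array([.5639,-.2051])-[.5174,-.0496])@u)
E
```

```text
t 12.1 pos [0.5159 0.2727 0.2107] yaw 139.0 F [0.2 0.6 0.4] w 0.0159
shift [-349.7 -329.1   10.7] twist -55.6967781156537
hole vs cover centre line u: 0.005468499999999985
```

>>> carry_out([
  [255, [-15, -14, 0], 0],
  [255, [-29, -27, 0], 0],
  [255, [-29, -27, 0], 0],
  [255, [-29, -27, 0], 0],
  [255, [-29, -27, 0], 0],
  [255, [-29, -27, 0], 0],
  [255, [-29, -27, 0], 0],
  [255, [-29, -27, 0], 0],
])

```text
time: 12.9
tool_pos: [0.5455, -0.0257, 0.2062]
ee_rot: [-3.141, -0.001, 2.426]
wrist_force: [0.5, 0.8, -0.1]
width: 0.0157
finger_force: 30.0
```

>>> carry_out([
  [255, [-29, -27, 0], 0],
  [255, [-29, -27, 0], 0],
  [255, [-29, -27, 0], 0],
  [255, [-24, -23, 0], 0],
  [255, [-15, -15, 0], 0],
  [255, [-6, -7, 0], 0],
  [255, [0, 0, 0], -3],
  [255, [0, 0, 0], -6],
])

```text
time: 13.7
tool_pos: [0.5626, -0.2055, 0.2064]
ee_rot: [3.141, -0.002, 2.586]
wrist_force: [-0.3, 0.1, -0.6]
width: 0.0158
finger_force: 30.0
```

>>> carry_out([
  [255, [0, 0, 0], -8],
  [255, [0, 0, 0], -8],
  [255, [0, 0, 0], -8],
  [255, [0, 0, 0], -8],
  [255, [0, 0, 0], -8],
  [255, [0, 0, 0], -6.7],
  [255, [0, 0, 0], 0],
  [255, [0, 0, 0], 0],
])

```text
time: 14.5
tool_pos: [0.5628, -0.2052, 0.207]
ee_rot: [3.141, -0.0, -2.887]
wrist_force: [-0.3, -0.1, -1.6]
width: 0.0159
finger_force: 30.0
```

```bash
python3 - <<'E'
from h import *
go([.5639,-.2051,.196],194.7)
im=robot.snapshot('scene');t=robot.snapshot('top')
cv2.imwrite("pics/scene5.png",im)
o=np.hstack([cv2.resize(im[140:240,260:360],(400,400),interpolation=cv2.INTER_CUBIC),cv2.resize(t[170:250,290:370],(400,400),interpolation=cv2.INTER_CUBIC)])
cv2.imwrite("pics/c5.png",o)
E
```

```text
t 14.5 pos [ 0.5628 -0.2052  0.207 ] yaw -165.4 F [-0.3 -0.1 -1.6] w 0.0159
shift [-1.1 -0.2 11. ] twist -0.09813709860736708
```

View pics/c5.png

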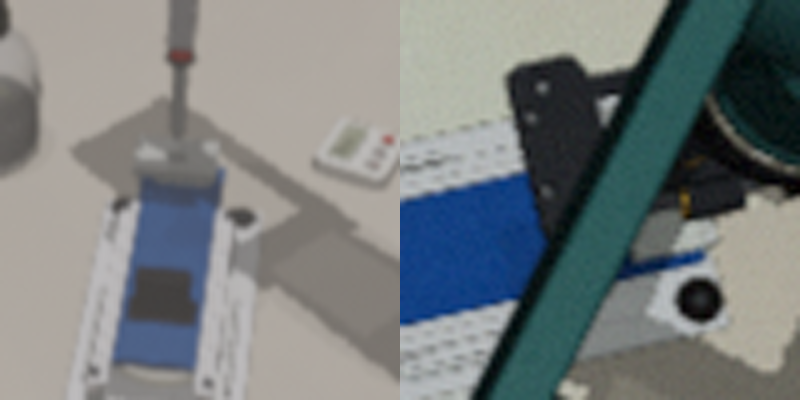

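The scene crop shows the pin's point at (178, 140), just above the hasp hole at (178, 155), so it is lined up. I'm lowering gently.

>>> carry_out([
  [255, [-1, 0, 6], 0],
  [255, [0, 0, 6], 0],
  [255, [0, 0, 5], 0],
  [255, [0, 0, 0], 0],
  [255, [0, 0, 0], 0],
])

```text
time: 15.1
tool_pos: [0.5637, -0.2057, 0.19]
ee_rot: [3.141, -0.0, -2.885]
wrist_force: [-0.4, 0.3, -0.4]
width: 0.0157
finger_force: 30.0
```

>>> carry_out([
  [255, [0, 0, 1], 0],
  [255, [0, 0, 1], 0],
  [255, [0, 0, 1], 0],
  [255, [0, 0, 1], 0],
  [255, [0, 0, 0], 0],
])

```text
time: 15.6
tool_pos: [0.5638, -0.2056, 0.1863]
ee_rot: [3.141, -0.0, -2.885]
wrist_force: [-1.0, 0.4, -1.3]
width: 0.0161
finger_force: 30.0
```

>>> carry_out([
  [255, [0, 0, 1], 0],
  [255, [0, 0, 0.5], 0],
  [255, [0, 0, 0], 0],
  [255, [0, 0, 0], 0],
])

```text
time: 16.0
tool_pos: [0.5638, -0.2057, 0.185]
ee_rot: [3.142, 0.0, -2.885]
wrist_force: [0.2, -0.7, -1.1]
width: 0.0159
finger_force: 30.0
```

>>> carry_out([
  [255, [0, 0, 1], 0],
  [255, [0, 0, 1], 0],
  [255, [0, 0, 0], 0],
  [255, [0, 0, 0], 0],
])

```text
time: 16.4
tool_pos: [0.5638, -0.2057, 0.1829]
ee_rot: [3.141, -0.0, -2.885]
wrist_force: [0.3, 0.3, -1.6]
width: 0.0159
finger_force: 30.0
```

>>> carry_out([
  [255, [0, 0, 1], 0],
  [255, [0, 0, 1], 0],
  [255, [0, 0, 0], 0],
  [255, [0, 0, 0], 0],
])

```text
time: 16.8
tool_pos: [0.5638, -0.2056, 0.1809]
ee_rot: [3.141, -0.0, -2.885]
wrist_force: [-0.2, 0.2, -0.9]
width: 0.016
finger_force: 30.0
```

The tip is 5.5 mm into the upper hole with no reaction. Continuing.

>>> carry_out([
  [255, [0, 0, 1], 0],
  [255, [0, 0, 1], 0],
  [255, [0, 0, 1], 0],
  [255, [0, 0, 0], 0],
])

```text
time: 17.2
tool_pos: [0.5637, -0.2056, 0.1777]
ee_rot: [3.141, -0.0, -2.885]
wrist_force: [-0.3, 0.4, -1.5]
width: 0.0157
finger_force: 30.0
```

>>> carry_out([
  [255, [0, 0, 1.5], 0],
  [255, [0, 0, 1.5], 0],
  [255, [0, 0, 1.5], 0],
  [255, [0, 0, 1.5], 0],
  [255, [0, 0, 0], 0],
])

```text
time: 17.7
tool_pos: [0.5637, -0.2056, 0.1716]
ee_rot: [3.141, -0.0, -2.885]
wrist_force: [-0.2, -0.2, -1.0]
width: 0.016
finger_force: 30.0
```

>>> carry_out([
  [255, [0, 0, 1.5], 0],
  [255, [0, 0, 1.5], 0],
  [255, [0, 0, 1.5], 0],
  [255, [0, 0, 1.5], 0],
  [255, [0, 0, 1], 0],
  [255, [0, 0, 1], 0],
  [255, [0, 0, 0], 0],
])

```text
time: 18.4
tool_pos: [0.5638, -0.2056, 0.1638]
ee_rot: [3.141, -0.0, -2.885]
wrist_force: [-0.3, 0.2, -0.6]
width: 0.016
finger_force: 30.0
```

>>> carry_out([
  [255, [0, 0, 1], 0],
  [255, [0, 0, 1], 0],
  [255, [0, 0, 1], 0],
  [255, [0, 0, 1], 0],
  [255, [0, 0, 1], 0],
  [255, [0, 0, 0], 0],
])

```text
time: 19.0
tool_pos: [0.5637, -0.2056, 0.1587]
ee_rot: [3.141, -0.0, -2.885]
wrist_force: [0.1, -0.1, -1.3]
width: 0.0158
finger_force: 30.0
```

>>> carry_out([
  [255, [0, 0, 2], 0],
  [255, [0, 0, 2], 0],
  [255, [0, 0, 2], 0],
  [255, [0, 0, 2], 0],
  [255, [0, 0, 2], 0],
  [255, [0, 0, 2], 0],
  [255, [0, 0, 2], 0],
  [255, [0, 0, 0], 0],
])

```text
time: 19.8
tool_pos: [0.5638, -0.2059, 0.1446]
ee_rot: [-3.141, -0.0, -2.885]
wrist_force: [0.4, -1.2, -0.8]
width: 0.0158
finger_force: 30.0
```

>>> carry_out([
  [255, [0, 0, 2], 0],
  [255, [0, 0, 2], 0],
  [255, [0, 0, 2], 0],
  [255, [0, 0, 1], 0],
  [255, [0, 0, 0], 0],
])

```text
time: 20.3
tool_pos: [0.5638, -0.2058, 0.1378]
ee_rot: [-3.141, -0.0, -2.885]
wrist_force: [1.1, -2.2, -1.4]
width: 0.0158
finger_force: 30.0
```

>>> carry_out([
  [255, [0, 0, 1], 0],
  [255, [0, 0, 1], 0],
  [255, [0, 0, 1], 0],
  [255, [0, 0, 0], 0],
  [255, [0, 0, 0], 0],
])

```text
time: 20.8
tool_pos: [0.5638, -0.2057, 0.1348]
ee_rot: [3.141, 0.0, -2.885]
wrist_force: [0.6, -2.0, -0.1]
width: 0.0158
finger_force: 30.0
```

>>> carry_out([
  [255, [0, 0, 1], 0],
  [255, [0, 0, 1], 0],
  [255, [0, 0, 0], 0],
  [255, [0, 0, 0], 0],
])

```text
time: 21.2
tool_pos: [0.5638, -0.2056, 0.1328]
ee_rot: [3.141, -0.0, -2.885]
wrist_force: [0.7, -1.4, -0.9]
width: 0.0157
finger_force: 30.0
```

>>> carry_out([
  [255, [0, 0, 1], 0],
  [255, [0, 0, 1], 0],
  [255, [0, 0, 0], 0],
  [255, [0, 0, 0], 0],
])

```text
time: 21.6
tool_pos: [0.5638, -0.2057, 0.1308]
ee_rot: [3.141, -0.0, -2.885]
wrist_force: [0.3, -1.8, -1.2]
width: 0.0156
finger_force: 30.0
```

>>> carry_out([
  [255, [0, 0, 1], 0],
  [255, [0, 0, 1], 0],
  [255, [0, 0, 0], 0],
  [255, [0, 0, 0], 0],
])

```text
time: 22.0
tool_pos: [0.5638, -0.2057, 0.1288]
ee_rot: [3.141, -0.0, -2.885]
wrist_force: [1.0, -1.2, -0.7]
width: 0.016
finger_force: 30.0
```

>>> carry_out([
  [255, [0, 0, 1], 0],
  [255, [0, 0, 1], 0],
  [255, [0, 0, 0], 0],
])

```text
time: 22.3
tool_pos: [0.5635, -0.2058, 0.1269]
ee_rot: [3.141, -0.001, -2.885]
wrist_force: [-0.6, -1.6, 1.0]
width: 0.0154
finger_force: 30.0
```

>>> carry_out([
  [255, [0, 0, 1], 0],
  [255, [0, 0, 1], 0],
  [255, [0, 0, 1], 0],
  [255, [0, 0, 1], 0],
  [255, [0, 0, 0], 0],
])

```text
time: 22.8
tool_pos: [0.5633, -0.2058, 0.1224]
ee_rot: [3.141, -0.001, -2.885]
wrist_force: [-2.0, -2.7, 0.1]
width: 0.016
finger_force: 30.0
```

>>> carry_out([
  [255, [0, 0, 1], 0],
  [255, [0, 0, 1], 0],
  [255, [0, 0, 1], 0],
  [255, [0, 0, 1], 0],
  [255, [0, 0, 0], 0],
  [255, [0, 0, 0], 0],
])

```text
time: 23.4
tool_pos: [0.5638, -0.2057, 0.1187]
ee_rot: [3.141, -0.0, -2.885]
wrist_force: [-1.8, -2.6, -0.1]
width: 0.0159
finger_force: 30.0
```

>>> carry_out([
  [255, [0, 0, 1], 0],
  [255, [0, 0, 1], 0],
  [255, [0, 0, 1], 0],
  [255, [0, 0, 0], 0],
  [255, [0, 0, 0], 0],
])

```text
time: 23.9
tool_pos: [0.5639, -0.2057, 0.1158]
ee_rot: [3.142, 0.0, -2.885]
wrist_force: [-1.4, -3.0, 0.8]
width: 0.016
finger_force: 30.0
```

>>> carry_out([
  [255, [0, 0, 1], 0],
  [255, [0, 0, 0], 0],
  [255, [0, 0, 0], 0],
])

```text
time: 24.2
tool_pos: [0.5638, -0.2057, 0.1149]
ee_rot: [3.142, 0.0, -2.885]
wrist_force: [-1.7, -2.0, 0.2]
width: 0.016
finger_force: 30.0
```

>>> carry_out([
  [255, [0, 0, 0.7], 0],
  [255, [0, 0, 0], 0],
  [255, [0, 0, 0], 0],
])

```text
time: 24.5
tool_pos: [0.5639, -0.2057, 0.1144]
ee_rot: [-3.142, 0.0, -2.885]
wrist_force: [-1.6, -3.0, 1.4]
width: 0.0157
finger_force: 30.0
```

One more touch to seat the collar, feeling for the plate's reaction.

>>> carry_out([
  [255, [0, 0, 0.8], 0],
  [255, [0, 0, 0], 0],
  [255, [0, 0, 0], 0],
])

```text
time: 24.8
tool_pos: [0.5639, -0.2057, 0.114]
ee_rot: [-3.141, 0.0, -2.885]
wrist_force: [-2.7, -2.1, 4.1]
width: 0.0157
finger_force: 30.0
```

>>> carry_out([
  [255, [0, 0, 0.8], 0],
  [255, [0, 0, 0], 0],
  [255, [0, 0, 0], 0],
])

```text
time: 25.1
tool_pos: [0.5639, -0.2058, 0.1133]
ee_rot: [-3.141, 0.001, -2.885]
wrist_force: [-3.2, -2.0, 5.3]
width: 0.0154
finger_force: 30.0
```

The collar is seated, with about 5 N reaction and the plate yielding. I'm easing off, releasing and rising.

>>> carry_out([
  [255, [0, 0, -0.8], 0],
  [0, [0, 0, 0], 0],
  [0, [0, 0, 0], 0],
  [0, [0, 0, 0], 0],
  [0, [0, 0, 0], 0],
  [0, [0, 0, 0], 0],
  [0, [0, 0, 0], 0],
])

```text
time: 25.8
tool_pos: [0.5639, -0.2055, 0.1133]
ee_rot: [3.141, 0.0, -2.885]
wrist_force: [0.1, -0.5, 0.3]
width: 0.0603
finger_force: 0.0
```

>>> carry_out([
  [0, [0, 0, -10], 0],
  [0, [0, 0, -20], 0],
  [0, [0, 0, -30], 0],
  [0, [0, 0, -40], 0],
  [0, [20, 0, -20], 0],
  [0, [40, 0, 0], 0],
  [0, [40, 0, 0], 0],
  [0, [40, 0, 0], 0],
])

```text
time: 26.6
tool_pos: [0.4273, -0.2415, 0.2347]
ee_rot: [-3.14, 0.001, -2.884]
wrist_force: [-0.5, 0.1, 0.3]
width: 0.0937
finger_force: 0.0
```

>>> carry_out([
  [0, [30, 0, 0], 0],
  [0, [0, 0, 0], 0],
  [0, [0, 0, 0], 0],
])

```text
time: 26.9
tool_pos: [0.3995, -0.2491, 0.2346]
ee_rot: [-3.14, 0.002, -2.886]
wrist_force: [0.6, -0.4, -0.5]
width: 0.0941
finger_force: 0.0
```

```bash
python3 - <<'E'
from h import *
im=robot.snapshot('scene');t=robot.snapshot('top')
o=np.hstack([cv2.resize(im[140:240,260:360],(400,400),interpolation=cv2.INTER_CUBIC),cv2.resize(t[170:250,290:370],(400,400),interpolation=cv2.INTER_CUBIC)])
cv2.imwrite("pics/c6.png",o)
for n,i,b in(("top",t,(325,190,365,225)),("scene",im,(285,130,330,200))):
    c,px,st=blob(cv2.bitwise_or(hsv(i,(0,130,60),(7,255,255)),hsv(i,(173,130,60),(180,255,255))),b);print(n,c,st,plane(n,[c],.133))
E
```

```text
top [342.49180328 205.3442623 ] [338 201  10   9  61] [[ 0.56167572 -0.20174771]]
scene [303.8 167.5] [303 166   3   4  10] [[ 0.56152691 -0.20072327]]
```

View pics/c6.png

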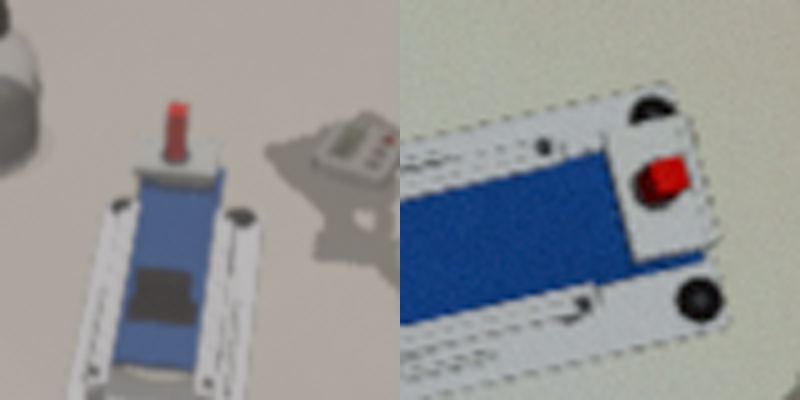

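Both crops show the pin upright with its collar on the hasp plate (scene crop (177, 160), top crop (660, 180)), the cover shut, and nothing touching the gripper.

```bash
python3 -c "
from bench import robot
print(robot.close_job())"
```

```text
the job is handed in; nothing more can be done
None
```

I slid the cover shut, threaded the pin down until its collar sat on the hasp, let go, and handed the job in at about 27 s; the final pictures show it seated and upright, but no verdict was returned.

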